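Hang the large sinker in the balance for weighing in air

ROBOT

A 7-joint arm with a two-finger parallel gripper is mounted at the origin on the work surface. World frame = base frame: x ahead of the robot, y to its left, z up, the work surface at z = 0. Lengths are in m, angles in rad, forces in N, time in s.
With the tool pointing down it reaches from about 0.4 to 0.85 m from the base axis. Payload 10.4 kg.
Tool frame: the origin (TCP) lies midway between the tips of the shut fingers; the grasp point (between the pads) lies 19 mm behind it (manip.tcp_to_grasp is the distance from the TCP to the grasp point, in m); z points along the fingers, y is the line along which they close (so a half turn about z gives the same grasp; the last joint's range is limited). The gripper opens to 85 mm and grips with 20 to 120 N. Pads are 22 mm wide; open, the fingers measure 114 mm over their backs; the gripper's body (76 mm by 85 mm) begins 54 mm behind the grasp point. The pads swing forward as they close: fully open they stand 13 mm farther back than shut.
Start: joints at [-1.356, 0.332, -0.065, 1.46, 0.022, 1.35, -0.088], TCP at [0.147, 0.607, 0.231] pointing down, gripper open.
Joint ranges: [-2.6, 2.6], [-0.5, 2.12], [-1.47, 1.34], [0.16, 2.42], [-1.27, 4.41], [0.06, 2.06], [-2.6, 2.6]. Speed limits (rad/s): [2.22, 2.22, 2.79, 2.79, 3.14, 3.14, 3.14].

INTERFACE

Orientations are given as a unit quaternion [x, y, z, w].
In Python, from workcell import manip gives the robot as it stands.
- The arm moves only by the shell command python3 -m jog 'ROWS' [FORCE]. ROWS is a JSON object of lists of equal length, an entry for each row: "offset": the shift along the world's x, y, z in m, a list of three; "yaw": the turn about the world's z in degrees; "jaw": the closure, from 0 (fully open) to 1 (shut). A call has 1 to 20 rows; each row shifts and turns the commanded pose from where the row before left it; what a row does not reach is not made up. A row lasts 1/12 s, in which the tool goes at most 41.7 mm and 7.16 degrees, less where a joint would pass 70% of its speed; a pose out of reach is approached as far as the arm can. A call is refused whole if a number of a shift passes 0.0417 or a number of a turn 7.16, either way. A call with a gripper value outside its range is refused whole. The fingers move at their own pace and stop on an object; FORCE is the grip in N (left out, the last holds). Time passes only in rows, so rows that do not move let the fingers close. It gives the time, the measured TCP pose, the force, the opening and the grip force at its end, in the units of the state.
- manip.get_obs(): the state, without advancing time (a new reading comes with each control period).
- manip.camera(name): name is "scene" or "top" or "wrist"; returns a dict with "frame" (420x560x3 uint8, red, green, blue), "camera_matrix" (3x3 intrinsics, pixels), "eye" and "attitude" of the camera in the world; the wrist camera has in their place "hand_eye" (4x4, takes a point from camera to tool coordinates, whose origin is the TCP and whose axes are the flange's). Camera axes: x right, y up, looking along -z (the intrinsics and any distortion apply to the point x, -y, -z); pixel columns grow to the right and rows downward; lengths in m; the calibration is good to about 2 mm. A picture is of the moment at which its call begins: read the wrist's pose just before it. There is no depth.
- manip.hand_in(): hands the job in; it is judged then, once.
Trained networks look in a picture, given as the dict that the camera call returned (one of the last four; its "shot" number tells which), for a name from the list of things; names that differ only in an ending like _2 or _b are one class to them, and where a whole thing is asked for, a point or a joint stands for the part that bears it (a point fixed in the world has none). Each returns a list of dicts, best first, with "score" (0 to 1); they miss things now and then, are a little off and sometimes report something else, mostly with a low value. They report only what shows in the picture. A call takes as long as a camera call.
- manip.masks_of(picture, name): "region" (420x560 bool, what is visible of it).
- manip.tip_of(picture, name): "at" ([x, y, z] in m, in world coordinates, good to about 4 mm: a listed point, or the origin of a listed thing).
The state is a dict: "clock": time; "joint_pos": joint angles; "joint_velocities": joint speeds; "tau": joint torques, N m; "position": TCP position; "ee_rot": TCP orientation; "ft_force": force on the tool from outside, world axes, zero at the start; "torque": the same for the moment, N m; "grip_width": opening from 0.0 (shut) to 1.0 (fully open); "grasp_force": force on a finger pad.
Only numpy, scipy, OpenCV 4.12 (cv2) and the standard library are available. Lean on these libraries where they do the work, as an engineer would, in place of code of your own. Each camera call takes 0.05 s, during which the arm holds its last target. There are 200 camera calls.

TASK

Get the density balance ready to weigh the large sinker in air: slide open the glass top of its draft shield, lift the larger of the two steel sinkers out of its stand and reach in through the top to hang it gently by its stirrup on the hook, touching neither the frame nor the panes of the shield. Then slide the top fully shut so that the sinker hangs free and still in the closed shield. Leave the small sinker and the other lab ware where they are.

Things in the scene. Friction and masses are not known exactly. Their poses are not given: they have to be found in the camera images.
- balance: White precision balance, fixed, 355 x 190 mm. Origin on the table under the middle of the weighing chamber; +x points to its rear, -x to its front (low display nose, at most 53 mm high, ending at x = -155), y across. Solid tower at x = 85 to 200, y = -85 to 85, top at z = 225 mm. Base 56 mm high under chamber and tower. The draft shield stands on it at x = -84 to 85.
- shield: Draft shield, fixed, origin and axes as the balance: aluminium top frame (top face z = 225 mm, 12 mm thick), corner posts, clear panes 4 mm thick at front and sides; outside x = -84 to 85, y = -85 to 85. The frame leaves an opening x = -70 to 69, y = -68 to 68 mm; with the top fully open it is free from x = -70 to 57. Not to be touched.
- top_slide (a joint): Slide of the glass top in m: 0 fully shut, 0.135 fully open. Opens towards the rear (+x of the balance) over the tower, moves with about 1.2 N plus light damping, stays where it is left; may start up to 25 mm ajar. Its upper face lies at z = 231 mm.
- top_grip (a point): Top middle (z = 257 mm) of the grey plastic grip bar at the front end of the glass top; moves with it. Bar 12 mm thick along the balance's x, 50 mm long along its y, 25 mm high. Shut, it lies at x = -60, y = 0 of the balance. Axes as the balance.
- hanger: Steel pan (84 mm dia., top at z = 67 mm) with the hook's gallows, fixed, origin and axes as the balance. 8 mm post at x = 56, y = 0; from its head a level round arm, 5 mm thick, runs forward along y = 0, centre line z = 201 mm, to x = -18, then turns up to a tip ending at z = 212.5 mm; nothing lies in front of x = -27. It rests on a load cell: a push of over 12 N harms it.
- hook (a point): Point on the upper face of the hook's straight arm, above the middle of the pan: x = 0, y = 0, z = 203.5 mm of the balance. Axes as the balance: the arm's upturned tip lies 18 to 27 mm from here towards -x, its post 56 mm towards +x.
- sinker_large: Large steel sinker, loose, about 130 g: round body 20 mm dia., 50 mm high, short 6 mm neck, then a closed upright rectangular stirrup of 4 mm round wire from z = 58 to 92 mm (the top): outside 24 mm wide along its y, inside 16 mm wide, 26 mm high. Origin at the centre of the underside, z up. Starts upright in its stand, underside 6 mm above the table, turned at random.
- sinker_large_eye (a point): Middle of the underside of the top bar of the large sinker's stirrup, 88 mm above its underside: this lies on the arm of the hook when it hangs. Axes as the sinker.
- stand_large: Black plastic block 50 x 50 x 30 mm, fixed, holding the large sinker in a round bore 24 mm wide, 24 mm deep. Origin at the centre of the underside.
- stand_small: The same block with a bore of 16 mm, fixed, holding the small sinker. Origin at the centre of the underside. The two stands may have changed places.
- sinker_small: The small steel sinker, to be left alone: the same stirrup, but the body only 13 mm dia. and 36 mm high, full height 78 mm. Loose, stands in its block, underside 6 mm above the table. Origin at the centre of the underside.
- flask_a: Closed dark sample flask, 54 mm dia., 98 mm high, black cap; bystander. Origin at the centre of the underside.
- flask_b: Closed amber sample flask, 54 mm dia., 98 mm high, black cap; bystander.
- flask_c: Closed dark sample flask, 54 mm dia., 98 mm high, black cap; bystander.
- bottle: Closed bottle of clear yellowish glass, 60 mm dia., 155 mm high, yellow cap; bystander. Origin at the centre of the underside.
- beaker: Empty glass beaker, 64 mm dia., 75 mm high; bystander. Origin at the centre of the underside.
- cap: Loose black screw cap, 33 mm dia., 14 mm high, open side up; bystander.
- tweezers: Steel tweezers, 120 x 18 x 5 mm, lying on the table; bystander.

How it is judged:
On the way, in this order (a step that is already met when the one before it is completed fails the run):
1. the glass top is slid open by more than 80 mm (value of joint top_slide above 0.08 m), for 0.2 s.
2. the large sinker hangs on the hook by its stirrup, let go (x of sinker_large_eye in the frame of hook between -0.022 and 0.052 m and y of sinker_large_eye in the frame of hook between -0.009 and 0.009 m and z of sinker_large_eye in the frame of hook between -0.005 and 0.008 m and contact force between sinker_large and hanger above 0.3 N and contact force between sinker_large and the fingers below 0.1 N), for 0.2 s.
At the end, for the whole second after the job is handed in: The glass top is shut to within 5 mm; the large sinker hangs by its stirrup on the hook's arm between tip and post, upright within 0.2 rad and slower than 30 mm/s, its weight on the hook; the small sinker is still in its stand, within 15 mm of its start (value of joint top_slide below 0.005 m and x of sinker_large_eye in the frame of hook between -0.022 and 0.052 m and y of sinker_large_eye in the frame of hook between -0.009 and 0.009 m and z of sinker_large_eye in the frame of hook between -0.005 and 0.008 m and contact force between sinker_large and hanger above 0.3 N and angle between sinker_large's own z axis and vertical below 0.2 rad and linear speed of sinker_large below 0.03 m/s and distance of sinker_small from where it was at the start of the episode below 0.015 m); the robot touches nothing.
It fails at once if the robot or the large sinker touches the frame or panes of the draft shield (over 0.5 N) (contact force between any of the fingers, the arm, sinker_large and shield above 0.5 N).
It fails at once if the hanger is pushed with more than 12 N (contact force between any of sinker_large, the fingers, the arm and hanger above 12 N).
It fails at once if the small sinker or other lab ware is shifted by more than 30 mm (distance of any of sinker_small, flask_a, flask_b, flask_c, bottle, beaker, cap, tweezers from where it was at the start of the episode above 0.03 m).
It also fails if it takes over 72 s, if anything falls off the work surface, if the arm or the gripper's body presses on something with over 40 N, if the wrist force passes 120 N, or if a joint passes its speed limit or range.

## Working session

There is one attempt and no reset: what is moved stays moved. The work goes in short steps, Python scripts to look and compute and a shell command to move; the robot and the scene stay as the last step left them, time stands still between calls to the robot, and variables do not carry over. Pictures are saved under pics/ and viewed, at most 10 in all, crops included, and the job is handed in when it is done.

```bash
mkdir -p pics; cat > h.py <<'E'
from workcell import manip
import numpy as np, cv2
from scipy.spatial.transform import Rotation as R
def save(p,n): cv2.imwrite('pics/'+n,p['frame'][:,:,::-1])
def tips(p,names):
    for n in names:
        for d in manip.tip_of(p,n)[:2]: print(n,round(d['score'],2),np.round(d['at'],4))
E
python3 - <<'E'
from h import *
a=manip.camera('scene');b=manip.camera('top')
f=np.hstack([a['frame'],b['frame']])
save(a,'s.png');save(b,'t.png')
print({k:a[k] for k in a if k!='frame'});print({k:b[k] for k in b if k!='frame'})
N=['balance','hook','top_grip','sinker_large','sinker_large_eye','stand_large','stand_small','sinker_small','bottle','beaker','flask_a']
print('scene');tips(a,N);print('top');tips(b,N)
o=manip.get_obs();print(o['clock'],o['position'],o['ee_rot'],o['grip_width'])
E
```

```text
{'camera_matrix': array([[411.11765798,   0.        , 277.16970507],
       [  0.        , 411.11765798, 208.47488425],
       [  0.        ,   0.        ,   1.        ]]), 'eye': array([ 0.59555766, -0.35273962,  1.18410042]), 'attitude': array([0.16285026, 0.00990517, 0.06248557, 0.98462035]), 'shot': 1}
{'camera_matrix': array([[525.59490271,   0.        , 284.21863822],
       [  0.        , 525.59490271, 215.21092584],
       [  0.        ,   0.        ,   1.        ]]), 'eye': array([ 0.29768   , -0.00815033,  1.87621534]), 'attitude': array([-0.05210937,  0.05317916,  0.71008029, -0.70017325]), 'shot': 2}
scene
balance 0.86 [ 0.5605 -0.0022 -0.003 ]
balance 0.45 [ 0.477   0.4135 -0.0035]
hook 0.72 [ 0.5601 -0.0045 -0.0018]
top_grip 0.95 [ 0.5601 -0.0578  0.2589]
sinker_large 0.56 [ 0.5947 -0.2766  0.0064]
sinker_large_eye 0.61 [ 0.5901 -0.2731  0.0944]
sinker_large_eye 0.5 [ 0.5965 -0.273   0.0077]
stand_large 0.73 [ 3.586e-01 -4.233e-01 -1.000e-04]
stand_large 0.49 [ 5.909e-01 -2.764e-01  4.000e-04]
stand_small 0.57 [ 0.4603 -0.3334  0.0048]
sinker_small 0.44 [ 0.4588 -0.3373  0.0063]
bottle 0.72 [ 0.7917 -0.1305  0.0011]
beaker 0.97 [6.463e-01 4.148e-01 5.000e-04]
flask_a 0.89 [ 0.4797  0.4117 -0.0019]
flask_a 0.67 [ 0.327  -0.1862 -0.0006]
top
balance 0.16 [ 4.646e-01 -4.148e-01  1.000e-04]
hook 0.61 [ 0.5881 -0.2786  0.0068]
top_grip 0.69 [ 0.5618 -0.0564  0.2544]
sinker_large 0.5 [ 0.5896 -0.279   0.0065]
sinker_large_eye 0.56 [ 0.5982 -0.2763  0.0935]
stand_large 0.76 [ 0.5969 -0.2751 -0.0022]
stand_small 0.65 [ 0.4602 -0.3354 -0.0026]
sinker_small 0.61 [ 0.4601 -0.3315  0.0072]
bottle 0.83 [ 7.966e-01 -1.325e-01 -7.000e-04]
beaker 0.5 [ 0.6463  0.4123 -0.0008]
flask_a 0.65 [ 0.3279 -0.1887  0.0009]
flask_a 0.6 [ 0.7206 -0.3318 -0.0009]
1.2 [0.14721561 0.60744076 0.23134565] [ 1.18624660e-01  9.92939166e-01  4.86354742e-05 -1.41432991e-05] 0.9991098498649528
```

View pics/s.png

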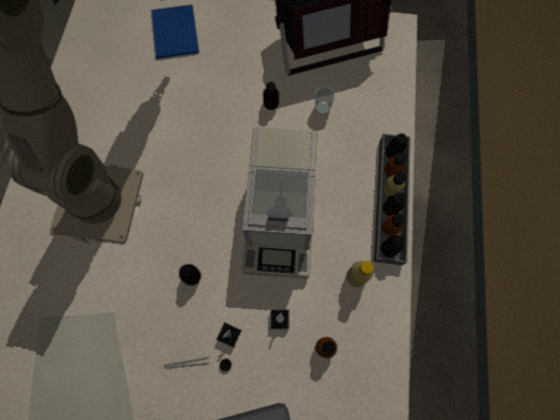

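View pics/t.png

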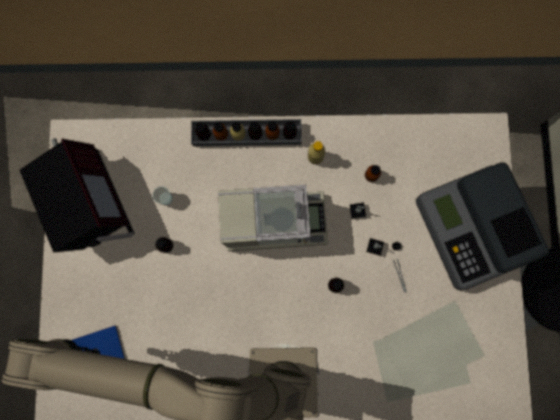

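The scene view shows the balance at about (280,200) with its tower up (world +y) and its display nose at (277,260). The stands are at (229,335) and (280,320), and the larger sinker seems to be in the right one. The top view agrees. I'll raise the arm and move it over the balance.

```bash
python3 -m jog '{"offset":[[0,0,0.04],[0,0,0.04],[0,0,0.04],[0,0,0.04],[0.02,-0.036,0],[0.02,-0.036,0],[0.02,-0.036,0],[0.02,-0.036,0],[0.02,-0.036,0],[0.02,-0.036,0],[0.02,-0.036,0],[0.02,-0.036,0],[0.02,-0.036,0],[0.02,-0.036,0],[0.02,-0.036,0],[0.02,-0.036,0],[0.02,-0.036,0],[0.02,-0.036,0],[0.02,-0.036,0],[0.02,-0.036,0]],"yaw":[0,0,0,0,0,0,0,0,0,0,0,0,0,0,0,0,0,0,0,0],"jaw":[1,1,1,1,1,1,1,1,1,1,1,1,1,1,1,1,1,1,1,1]}' 30
python3 - <<'E'
from h import *
o=manip.get_obs();w=manip.camera('wrist');save(w,'w1.png')
print(o['position'],o['ee_rot'],o['joint_pos']);print(w['hand_eye'],w['camera_matrix'],w.keys())
tips(w,['hook','top_grip','balance','hanger','sinker_large_eye'])
E
```

```text
clock: 2.87
position: [0.4677, 0.0292, 0.3918]
ee_rot: [0.119, 0.993, 0.0, 0.0]
ft_force: [1.1, 1.1, -0.5]
grip_width: -0.001
grasp_force: 0.0
[0.46767068 0.02924507 0.39176707] [1.18595631e-01 9.92942393e-01 4.97703206e-04 4.82340826e-04] [-0.80424366 -0.10278627  0.5959356   1.59089538  0.05710902  1.63451927
  1.12599306]
[[ 7.94145850e-04  9.64114421e-01  2.65485881e-01  6.79157862e-02]
 [ 9.99999657e-01 -7.03758798e-04 -4.35584639e-04 -2.50100333e-04]
 [-2.33115407e-04  2.65486136e-01 -9.64114649e-01 -1.40842931e-01]
 [ 0.00000000e+00  0.00000000e+00  0.00000000e+00  1.00000000e+00]] [[363.43795108   0.         282.17013475]
 [  0.         363.43795108 215.91378509]
 [  0.           0.           1.        ]] dict_keys(['frame', 'camera_matrix', 'hand_eye', 'shot'])
top_grip 0.6 [ 0.5612 -0.0562  0.257 ]
top_grip 0.39 [ 4.610e-01 -3.352e-01 -1.000e-04]
balance 0.67 [ 0.5933 -0.2778  0.0046]
hanger 0.49 [ 3.245e-01 -1.884e-01  1.000e-04]
sinker_large_eye 0.97 [ 0.5927 -0.2733  0.0923]
```

View pics/w1.png

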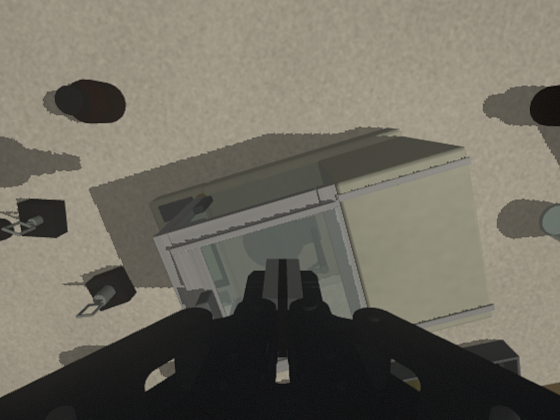

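The wrist view shows the shield frame's front-left corner at about (156,237). The tower's rear corners are at about (467,158) and (494,307), and the larger-bodied sinker is at (100,293). I'll back-project the corners at z = 0.225.

```bash
cat >> h.py <<'E'
def campose(w,o):
    if 'eye' in w: return R.from_quat(w['attitude']).as_matrix(), np.array(w['eye'])
    T=np.eye(4);T[:3,:3]=R.from_quat(o['ee_rot']).as_matrix();T[:3,3]=o['position'];T=T@w['hand_eye']
    return T[:3,:3],T[:3,3]
def back(w,o,uv,z):
    Rm,e=campose(w,o);K=w['camera_matrix']
    d=np.array([(uv[0]-K[0,2])/K[0,0],-(uv[1]-K[1,2])/K[1,1],-1]);d=Rm@d
    return e+d*(z-e[2])/d[2]
def proj(w,o,X):
    Rm,e=campose(w,o);K=w['camera_matrix'];c=Rm.T@(np.array(X)-e)
    return K[0,0]*c[0]/-c[2]+K[0,2],K[1,1]*-c[1]/-c[2]+K[1,2]
def B2W(p,x,y,yaw): 
    c,s=np.cos(yaw),np.sin(yaw);return np.array([x+c*p[0]-s*p[1],y+s*p[0]+c*p[1],p[2]])
E
python3 - <<'E'
from h import *
o=manip.get_obs();w=manip.camera('wrist')
P=[back(w,o,u,.225) for u in [(156,237),(467,158),(494,307),(340,189),(363,305)]]
for p in P: print(p)
d=lambda i,j:np.linalg.norm(P[i]-P[j])
print(d(0,1),d(1,2),d(1,3),'exp .284 .170 .115')
f=w['frame'][140:330,120:520,::-1];cv2.imwrite('pics/w1c.png',cv2.resize(f,None,fx=2,fy=2,interpolation=cv2.INTER_CUBIC)*1)
E
```

```text
[ 0.47575429 -0.08515217  0.225     ]
[0.47019208 0.1913662  0.225     ]
[0.61608019 0.20187801 0.225     ]
[0.47130314 0.08254688 0.225     ]
[0.58521127 0.08227726 0.225     ]
0.2765743076589333 0.14626633004159512 0.10882499185062507 exp .284 .170 .115
```

View pics/w1c.png

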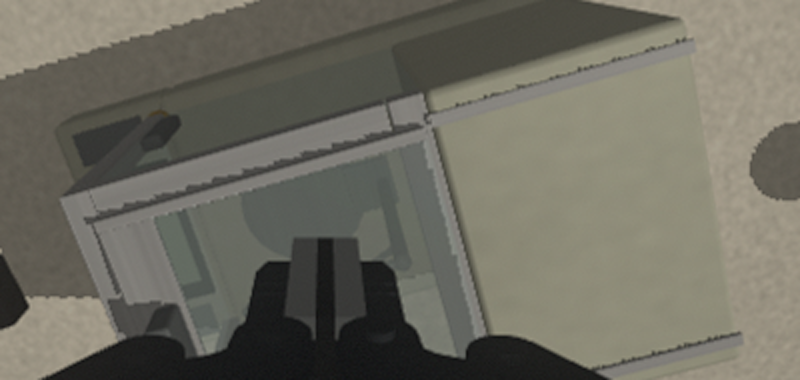

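```bash
python3 - <<'E'
from h import *
o=manip.get_obs();w=manip.camera('wrist')
from scipy.optimize import least_squares
obs=[((151,238.5),(-.084,.085,.225)),((332.5,186.5),(.085,.085,.225)),((462,149),(.2,.085,.225)),((490.5,318.5),(.2,-.085,.225))]
for u,m in obs: print(back(w,o,u,.225))
f=lambda q:np.ravel([back(w,o,u,.225)[:2]-B2W(m,*q)[:2] for u,m in obs])
r=least_squares(f,[.56,0,1.57]);print(r.x,np.degrees(r.x[2]),np.round(f(r.x)*1e3,1))
print('grip bar at shut',B2W((-.06,0,.257),*r.x))
m=manip.masks_of(w,'stand_large');print([x['score'] for x in m])
E
```

```text
[ 0.47610936 -0.08977662  0.225     ]
[0.46760625 0.07687512 0.225     ]
[0.46159747 0.18822665 0.225     ]
[0.62745065 0.19790258 0.225     ]
[ 0.55603241 -0.00450669  1.62472025] 93.0896133531302 [ 0.4  3.2  1.   1.1  1.2 -2.4 -2.7 -1.9]
grip bar at shut [ 0.55926628 -0.06441948  0.257     ]
[0.6]
```

```bash
python3 -m jog '{"offset":[[0.0085,-0.0127,-0.0084],[0.0085,-0.0127,-0.0084],[0.0085,-0.0127,-0.0084],[0.0085,-0.0127,-0.0084],[0.0085,-0.0127,-0.0084],[0.0085,-0.0127,-0.0084],[0.0085,-0.0127,-0.0084],[0.0085,-0.0127,-0.0084],[0.0085,-0.0127,-0.0084],[0.0085,-0.0127,-0.0084],[0.0085,-0.0127,-0.0084],[0,0,-0.02],[0,0,-0.02],[0,0,-0.012],[0,0,0]],"yaw":[-6.7,-6.7,-6.7,-6.7,-6.7,-6.7,-6.7,-6.7,-6.7,-6.7,-6.4,0,0,0,0],"jaw":[1,1,1,1,1,1,1,1,1,1,1,1,1,1,1]}'
python3 - <<'E'
from h import *
o=manip.get_obs();print(o['position'],R.from_quat(o['ee_rot']).as_matrix()[:2,1],o['joint_pos'])
w=manip.camera('wrist');save(w,'w2.png');tips(w,['top_grip','sinker_large_eye','hook'])
E
```

```text
clock: 4.57
position: [0.5596, -0.107, 0.2445]
ee_rot: [0.688, 0.726, -0.001, -0.002]
ft_force: [-0.2, 0.8, 0.1]
grip_width: -0.001
grasp_force: 0.0
[ 0.55960077 -0.10702853  0.2444507 ] [0.99856644 0.05338442] [-0.57267674  0.25140953  0.81441203  1.62528178 -0.18602807  1.34956267
  0.32118121]
top_grip 0.67 [ 0.5584 -0.0568  0.2561]
```

View pics/w2.png

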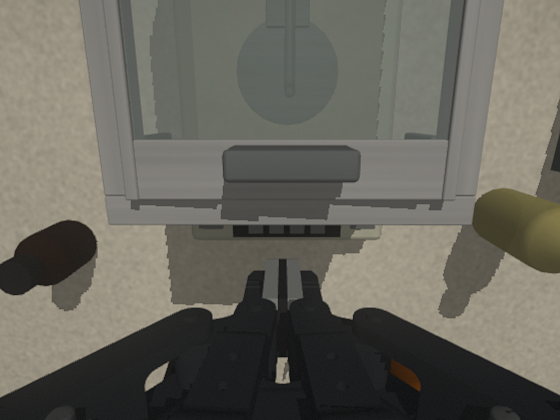

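```bash
python3 - <<'E'
from h import *
o=manip.get_obs();w=manip.camera('wrist')
for n,u,z in [('FL',(108,223),.225),('FR',(474,223),.225),('bar top rear corners',(226,147),.257),('',(357,147),.257),('bar top front?',(224,180),.257),('',(359,180),.257),('tip',(290,91),.2125),('arm',(289,20),.2035)]: print(n,back(w,o,u,z))
E
```

```text
FL [ 0.47783294 -0.09387228  0.225     ]
FR [ 0.64991485 -0.08475853  0.225     ]
bar top rear corners [ 0.53750883 -0.05278395  0.257     ]
 [ 0.58437384 -0.05028806  0.257     ]
bar top front? [ 0.53692329 -0.06476633  0.257     ]
 [ 0.58639557 -0.06213772  0.257     ]
tip [ 0.56009751 -0.02976585  0.2125    ]
arm [0.55797218 0.00175198 0.2035    ]
```

```bash
python3 -m jog '{"offset":[[0,0.01,0],[0,0.01,0],[0,0.01,0],[0,0.01,0],[-0.0005,0.01,0],[-0.0005,0.01,0],[-0.0005,0.01,0],[-0.0005,0.01,0],[-0.0005,0.01,0],[-0.0005,0.01,0],[-0.0005,0.01,0],[-0.0005,0.01,0],[-0.0005,0.01,0],[-0.0005,0.01,0],[-0.0005,0.006,0],[-0.0005,0.006,0],[0,0.004,0],[0,0,0]],"yaw":[0,0,0,0,0,0,0,0,0,0,0,0,0,0,0,0,0,0],"jaw":[1,1,1,1,1,1,1,1,1,1,1,1,1,1,1,1,1,1]}'
python3 - <<'E'
from h import *
o=manip.get_obs();w=manip.camera('wrist');tips(w,['top_grip']);s=manip.camera('scene');tips(s,['top_grip','hook'])
print(B2W((.075,0,.257),.5592,-.005,np.radians(93)))
E
```

```text
clock: 6.32
position: [0.5546, 0.0489, 0.2468]
ee_rot: [0.688, 0.726, 0.0, -0.0]
ft_force: [0.4, 1.1, 0.4]
grip_width: 0.001
grasp_force: 0.0
top_grip 0.81 [0.5506 0.0642 0.2537]
top_grip 0.66 [0.5533 0.0673 0.2577]
hook 0.75 [ 0.5575 -0.0071  0.2059]
[0.5552748  0.06989722 0.257     ]
```

```bash
python3 -m jog '{"offset":[[0,0.002,0],[0,0.002,0],[0,0.001,0],[0,0,0]],"yaw":[0,0,0,0],"jaw":[1,1,1,1]}'
python3 - <<'E'
from h import *
w=manip.camera('wrist');save(w,'w3.png');tips(w,['top_grip']);s=manip.camera('scene');tips(s,['top_grip'])
E
```

```text
clock: 6.9
position: [0.5547, 0.053, 0.2469]
ee_rot: [0.688, 0.725, -0.0, -0.0]
ft_force: [0.3, 0.5, 0.2]
grip_width: -0.0
grasp_force: 0.0
top_grip 0.7 [0.5549 0.0689 0.2591]
top_grip 0.55 [ 0.7968 -0.1305  0.0014]
top_grip 0.63 [0.5496 0.068  0.2569]
top_grip 0.3 [ 0.5579 -0.0045  0.2023]
```

View pics/w3.png

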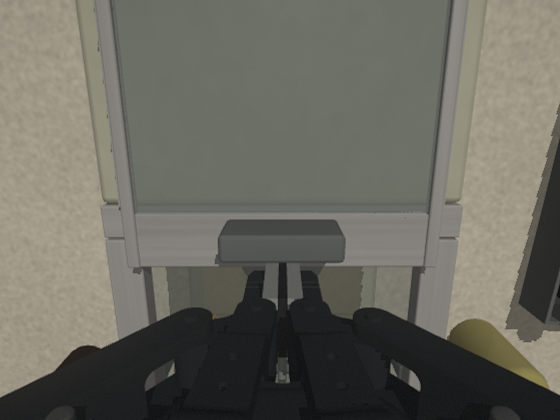

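```bash
python3 -m jog '{"offset":[[0,-0.012,0],[0,-0.005,0.03],[0,0,0.04],[0,0,0.03],[0.0038,-0.039,0],[0.0038,-0.039,0],[0.0038,-0.039,0],[0.0038,-0.039,0],[0.0038,-0.039,0],[0.0038,-0.039,0],[0.0038,-0.039,0],[0.0038,-0.039,0],[0.0038,-0.039,0],[0.0038,-0.039,-0.03],[0,0,-0.03],[0,0,0]],"yaw":[0,0,0,0,0,0,0,0,0,0,0,0,0,0,0,0],"jaw":[1,1,1,1,1,1,1,0.3,0.3,0.3,0.3,0.3,0.3,0.3,0.3,0.3]}'
python3 - <<'E'
from h import *
o=manip.get_obs();w=manip.camera('wrist');save(w,'w4.png');tips(w,['sinker_large_eye','sinker_large','stand_large','sinker_small']);print(o['position'],o['ee_rot'],o['joint_pos'])
E
```

```text
clock: 8.43
position: [0.5889, -0.3508, 0.2855]
ee_rot: [0.69, 0.723, -0.002, -0.004]
ft_force: [0.7, 1.3, -1.8]
grip_width: 0.698
grasp_force: 0.0
sinker_large_eye 0.69 [ 0.5903 -0.2741  0.0937]
sinker_large 0.58 [ 0.5909 -0.2773  0.0034]
stand_large 0.94 [ 0.5965 -0.2824 -0.0024]
stand_large 0.23 [ 0.4593 -0.3326  0.0026]
sinker_small 0.88 [ 0.4568 -0.333   0.0053]
[ 0.5888547  -0.35078688  0.28549025] [ 0.69046332  0.72335611 -0.00177705 -0.00363163] [-0.05419263  0.56419232  0.85127096  1.21612359 -0.4108856   1.54115507
  0.77575715]
```

View pics/w4.png

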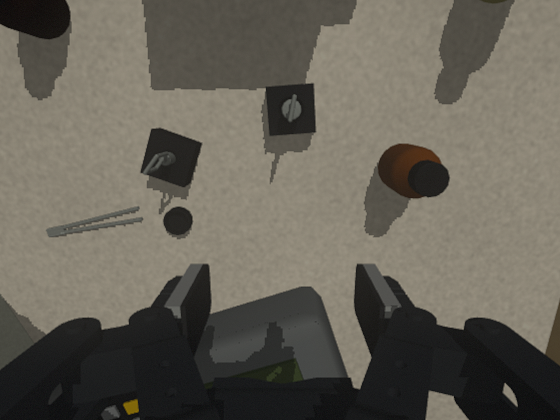

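The large sinker is at about (291,109), with its stirrup nearly edge-on along image up. The small sinker is at (160,158), the amber flask at (415,172). I'll zoom in for the stirrup angle.

```bash
python3 - <<'E'
from h import *
w=manip.camera('wrist');f=w['frame'][78:143,256:326,::-1];cv2.imwrite('pics/w4c.png',cv2.resize(f,None,fx=8,fy=8,interpolation=cv2.INTER_NEAREST))
E
```

```text
(no output)
```

View pics/w4c.png

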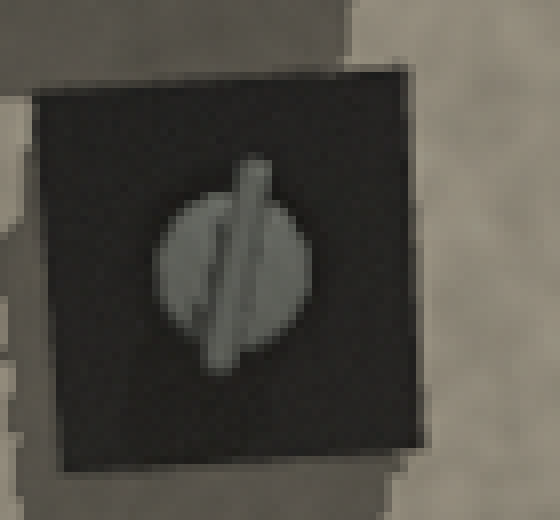

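```bash
python3 - <<'E'
from h import *
o=manip.get_obs();w=manip.camera('wrist')
K=256,78
u=lambda a,b:(K[0]+a/8-.5,K[1]+b/8-.5)
a=back(w,o,u(257,157),.096);b=back(w,o,u(219,373),.096);print(a,b,np.linalg.norm(a-b),np.degrees(np.arctan2(*(a-b)[1::-1])),(a+b)/2)
c=back(w,o,u(232,270),.056);print('body',c)
for q in [(32,95),(408,70),(425,445),(65,472)]: print(back(w,o,u(*q),.03))
print(np.degrees(np.arctan2(*R.from_quat(o['ee_rot']).as_matrix()[:2,1][::-1])), o['position'],np.diag(R.from_quat(o['ee_rot']).as_matrix()))
E
```

```text
[ 0.59320094 -0.26431493  0.096     ] [ 0.5902802  -0.28772954  0.096     ] 0.023596079034904086 82.8896397881546 [ 0.59174057 -0.27602224  0.096     ]
body [ 0.59143456 -0.2760493   0.056     ]
[ 0.56408783 -0.25509661  0.03      ]
[ 0.61331712 -0.24927049  0.03      ]
[ 0.61912012 -0.29714266  0.03      ]
[ 0.57043079 -0.30340464  0.03      ]
3.097481269259965 [ 0.59310762 -0.3474144   0.29392043] [-0.05403176  0.05403469 -0.99999522]
```

```bash
python3 -m jog '{"offset":[[0,0.006,-0.0105],[0,0.006,-0.0105],[0,0.006,-0.0105],[0,0.006,-0.0105],[0,0.006,-0.0105],[0,0.006,-0.0105],[0,0.006,-0.0105],[0,0.006,-0.0105],[0,0.006,-0.0105],[0,0.006,-0.0105],[0,0.006,-0.0105],[-0.0015,0.0055,-0.0105],[0,0,0],[0,0,0],[0,0,0]],"yaw":[6.65,6.65,6.65,6.65,6.65,6.65,6.65,6.65,6.65,6.65,6.65,6.65,0,0,0],"jaw":[0.3,0.3,0.3,0.3,0.3,0.3,0.3,0.3,0.3,0.3,0.3,0.3,0.3,0.3,0.3]}'
cat > st.py <<'E'
from h import *
o=manip.get_obs();M=R.from_quat(o['ee_rot']).as_matrix()
print(np.round(o['position'],4),'yaw',np.degrees(np.arctan2(M[1,1],M[0,1])).round(2),np.round(o['joint_pos'],2),o['ft_force'],o['clock'])
E
python3 st.py
```

```text
clock: 10.03
position: [0.5911, -0.2772, 0.167]
ee_rot: [0.065, 0.998, -0.0, 0.001]
ft_force: [-0.2, -0.0, -0.1]
grip_width: 0.705
grasp_force: 0.0
[ 0.5911 -0.2772  0.167 ] yaw 82.55 [-0.04  0.47  0.55  1.49 -0.25  1.25  1.99] [-0.22262933 -0.02362674 -0.06702354] 10.0333
```

Aligned to about 1 mm. Now I'll descend 0.1 m and grip.

```bash
python3 -m jog '{"offset":[[0,0.001,-0.025],[0,0,-0.025],[0,0,-0.025],[0,0,-0.015],[0,0,-0.01],[0,0,0],[0,0,0],[0,0,0],[0,0,0],[0,0,0],[0,0,0],[0,0,0]],"yaw":[0.4,0,0,0,0,0,0,0,0,0,0,0],"jaw":[0.3,0.3,0.3,0.3,0.3,0.3,0.7,1,1,1,1,1]}' 25
python3 st.py
```

```text
clock: 11.03
position: [0.5916, -0.2763, 0.0673]
ee_rot: [0.06, 0.998, -0.0, 0.001]
ft_force: [0.5, -1.2, 6.1]
grip_width: 0.271
grasp_force: 24.5
[ 0.5916 -0.2763  0.0673] yaw 83.16 [-0.01  0.56  0.51  1.58 -0.3   1.07  2.03] [ 0.5066298  -1.23608907  6.14321284] 11.0333
```

```bash
python3 -m jog '{"offset":[[0,0,0.015],[0,0,0.03],[0,0,0.04],[0,0,0.04],[0,0,0.04],[0,0,0.04],[0,0,0.04],[0,0,0.01],[0,0,0]],"yaw":[0,0,0,0,0,0,0,0,0],"jaw":[1,1,1,1,1,1,1,1,1]}'
python3 -m jog '{"offset":[[-0.0025,0.0188,0],[-0.0025,0.0188,0],[-0.0025,0.0188,0],[-0.0025,0.0188,0],[-0.0025,0.0188,0],[-0.0025,0.0188,0],[-0.0025,0.0188,0],[-0.0025,0.0188,0],[-0.0025,0.0188,0],[-0.0025,0.0188,0],[-0.0025,0.0188,0],[-0.0025,0.0188,0],[0,0,0],[0,0,0],[0,0,0]],"yaw":[-6.68,-6.68,-6.68,-6.68,-6.68,-6.68,-6.68,-6.68,-6.68,-6.68,-6.68,-6.68,0,0,0],"jaw":[1,1,1,1,1,1,1,1,1,1,1,1,1,1,1]}'
python3 st.py
python3 - <<'E'
from h import *
w=manip.camera('wrist');save(w,'w5.png');s=manip.camera('scene');tips(s,['sinker_large_eye','sinker_large','hook','top_grip']);
tips(w,['sinker_large_eye','hook'])
E
```

```text
clock: 11.78
position: [0.5915, -0.2766, 0.3248]
ee_rot: [0.06, 0.998, -0.001, 0.003]
ft_force: [0.2, -0.4, -0.7]
grip_width: 0.268
grasp_force: 25.0
clock: 13.03
position: [0.5602, -0.0506, 0.3197]
ee_rot: [0.688, 0.726, -0.001, -0.0]
ft_force: [1.2, 0.5, -1.1]
grip_width: 0.271
grasp_force: 25.0
[ 0.5602 -0.0506  0.3197] yaw 3.12 [-0.57  0.17  0.68  1.52 -0.11  1.49  0.16] [ 1.19585862  0.52189328 -1.14576358] 13.0333
sinker_large_eye 0.62 [ 0.5591 -0.0507  0.347 ]
sinker_large 0.62 [ 0.5646 -0.0501  0.2575]
sinker_large 0.43 [ 5.538e-01 -1.070e-02  3.000e-04]
hook 0.68 [ 0.5564 -0.0062  0.2037]
hook 0.26 [ 0.7921 -0.1307  0.0015]
sinker_large_eye 0.9 [ 0.5567 -0.0494  0.3475]
sinker_large_eye 0.72 [ 0.7953 -0.1311 -0.002 ]
hook 0.8 [0.5585 0.0006 0.2076]
```

View pics/w5.png

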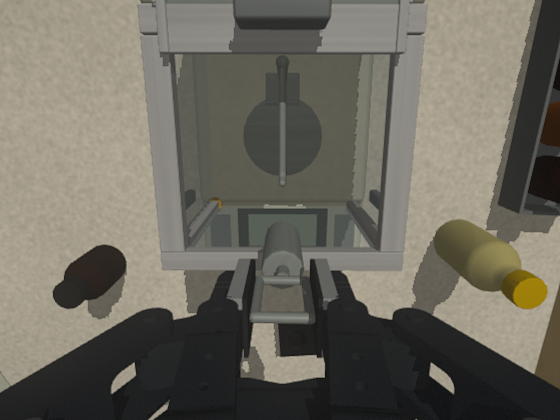

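```bash
python3 - <<'E'
from h import *
o=manip.get_obs();w=manip.camera('wrist')
for n,u,z in [('tip',(283,181),.2125),('arm',(282.5,120),.2035),('post',(282.5,63),.2035),('bar',(279.5,316),.347),('FL',(162,269),.225),('FR',(404,269),.225)]:print(n,np.round(back(w,o,u,z),4))
print(o['position'])
for x in (-.045,-.022,0,.056):print(x,B2W((x,0,0),.5592,-.005,np.radians(93))[:2])
E
```

```text
tip [ 0.5592 -0.0268  0.2125]
arm [0.5567 0.0139 0.2035]
post [0.5548 0.0502 0.2035]
bar [ 0.5591 -0.0515  0.347 ]
FL [ 0.4775 -0.0916  0.225 ]
FR [ 0.6474 -0.0825  0.225 ]
[ 0.56061616 -0.05044653  0.32058565]
-0.045 [ 0.56155512 -0.04993833]
-0.022 [ 0.56035139 -0.02696985]
0 [ 0.5592 -0.005 ]
0.056 [0.55626919 0.05092325]
```

```bash
python3 -m jog '{"offset":[[0.001,0,0],[0,0,-0.015],[0,0,-0.02],[0,0,-0.02],[0,0,-0.02],[0,0,-0.02],[0,0,-0.015],[0,0,-0.01],[0,0,-0.008],[0,0,0],[0,0,0]],"yaw":[0,0,0,0,0,0,0,0,0,0,0],"jaw":[1,1,1,1,1,1,1,1,1,1,1]}'
python3 st.py
python3 - <<'E'
from h import *
o=manip.get_obs();w=manip.camera('wrist');save(w,'w6.png');s=manip.camera('scene');tips(s,['sinker_large_eye','hook']);tips(w,['sinker_large_eye','hook'])
E
```

```text
clock: 14.4
position: [0.5618, -0.0501, 0.193]
ee_rot: [0.688, 0.725, 0.0, 0.0]
ft_force: [-0.2, -0.1, -1.5]
grip_width: 0.269
grasp_force: 25.0
[ 0.5618 -0.0501  0.193 ] yaw 3.01 [-0.55  0.25  0.66  1.71 -0.16  1.24  0.2 ] [-0.17517469 -0.0766564  -1.53024686] 14.4
sinker_large_eye 0.56 [ 0.5611 -0.0518  0.2222]
hook 0.39 [ 0.7219 -0.3318  0.0029]
sinker_large_eye 0.66 [ 0.5618 -0.0509  0.2187]
hook 0.59 [ 5.538e-01 -3.000e-04  2.050e-01]
```

View pics/w6.png

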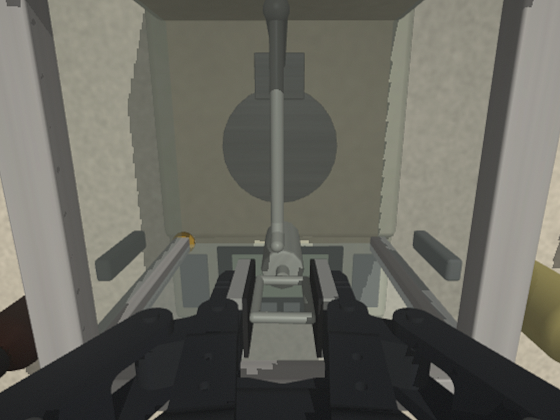

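```bash
python3 -m jog '{"offset":[[-0.001,0.003,0],[-0.0005,0.006,0],[-0.0005,0.006,0],[-0.0005,0.006,0],[-0.0003,0.006,0],[-0.0003,0.006,0],[-0.0003,0.006,0],[-0.0002,0.003,0],[0,0,0],[0,0,0],[0,0,0]],"yaw":[0,0,0,0,0,0,0,0,0,0,0],"jaw":[1,1,1,1,1,1,1,1,1,1,1]}'
python3 st.py
python3 - <<'E'
from h import *
o=manip.get_obs();w=manip.camera('wrist');save(w,'w7.png')
E
```

```text
clock: 15.62
position: [0.558, -0.0085, 0.1926]
ee_rot: [0.688, 0.725, -0.0, 0.0]
ft_force: [-0.4, 0.1, -1.2]
grip_width: 0.266
grasp_force: 25.0
[ 0.558  -0.0085  0.1926] yaw 2.99 [-0.62  0.23  0.64  1.72 -0.15  1.23  0.11] [-0.41220145  0.07268615 -1.21566605] 15.6167
```

View pics/w7.png

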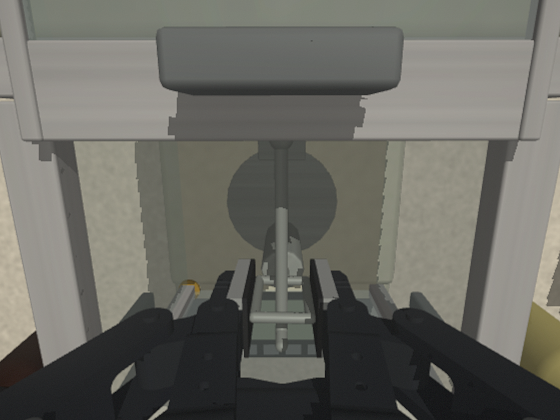

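The stirrup is threaded: the arm passes under its top bar at (281,318), and the tip shows in front at (282,345). That makes 11 pictures viewed, one more than the 10 allowed, so I'll view no more and work from numbers. Next I'll lower it gently.

```bash
python3 -m jog '{"offset":[[0,0,-0.003],[0,0,-0.004],[0,0,-0.003],[0,0,-0.002],[0,0,0],[0,0,0],[0,0,0]],"yaw":[0,0,0,0,0,0,0],"jaw":[1,1,1,1,1,1,1]}' 20
python3 -m jog '{"offset":[[0,0,-0.001],[0,0,0],[0,0,0]],"yaw":[0,0,0],"jaw":[1,1,1]}'
python3 st.py
python3 - <<'E'
from h import *
s=manip.camera('scene');tips(s,['sinker_large_eye','sinker_large']);w=manip.camera('wrist');tips(w,['sinker_large_eye'])
E
```

```text
clock: 16.25
position: [0.5581, -0.0082, 0.1807]
ee_rot: [0.688, 0.725, 0.0, 0.0]
ft_force: [-0.5, 1.2, -1.1]
grip_width: 0.27
grasp_force: 25.0
clock: 16.5
position: [0.558, -0.0081, 0.1796]
ee_rot: [0.688, 0.725, 0.0, 0.0]
ft_force: [0.1, -0.3, -1.2]
grip_width: 0.27
grasp_force: 25.0
[ 0.558  -0.0081  0.1796] yaw 3.02 [-0.61  0.24  0.64  1.74 -0.15  1.21  0.12] [ 0.06575555 -0.32991027 -1.20400425] 16.5
sinker_large_eye 0.43 [ 0.557  -0.0073  0.2075]
sinker_large 0.45 [ 0.5616 -0.0063  0.1194]
sinker_large_eye 0.68 [ 0.5566 -0.0084  0.2076]
sinker_large_eye 0.6 [ 0.5577 -0.0008  0.2048]
```

```bash
for i in 1; do :; done; python3 -m jog '{"offset":[[0,0,-0.001],[0,0,0],[0,0,0]],"yaw":[0,0,0],"jaw":[1,1,1]}' | egrep 'pos|ft'
python3 -m jog '{"offset":[[0,0,-0.0007],[0,0,0],[0,0,0]],"yaw":[0,0,0],"jaw":[1,1,1]}'| egrep 'pos|ft'
```

```text
position: [0.558, -0.0081, 0.1785]
ft_force: [0.1, -0.3, -1.4]
position: [0.558, -0.0081, 0.1779]
ft_force: [-0.1, -0.1, -1.3]
```

```bash
python3 -m jog '{"offset":[[0,0,-0.0005],[0,0,0],[0,0,0]],"yaw":[0,0,0],"jaw":[1,1,1]}' | egrep 'pos|ft'
```

```text
position: [0.558, -0.0081, 0.1774]
ft_force: [-0.1, -0.3, -0.6]
```

```bash
python3 -m jog '{"offset":[[0,0,-0.0004],[0,0,0],[0,0,0]],"yaw":[0,0,0],"jaw":[1,1,1]}' | egrep 'pos|ft'
```

```text
position: [0.558, -0.0081, 0.177]
ft_force: [0.4, 0.7, -2.3]
```

```bash
python3 -m jog '{"offset":[[0,0,-0.0004],[0,0,0],[0,0,0]],"yaw":[0,0,0],"jaw":[1,1,1]}' | egrep 'pos|ft'; python3 -m jog '{"offset":[[0,0,-0.0003],[0,0,0],[0,0,0]],"yaw":[0,0,0],"jaw":[1,1,1]}' | egrep 'pos|ft'
```

```text
position: [0.5581, -0.0081, 0.1766]
ft_force: [0.5, -0.3, -1.1]
position: [0.5581, -0.0081, 0.1764]
ft_force: [-0.4, -0.0, -0.9]
```

```bash
python3 -m jog '{"offset":[[0,0,-0.0004],[0,0,0],[0,0,0]],"yaw":[0,0,0],"jaw":[1,1,1]}' | egrep 'pos|ft'; python3 -m jog '{"offset":[[0,0,0],[0,0,0]],"yaw":[0,0],"jaw":[1,1]}' | egrep 'ft'
```

```text
position: [0.5582, -0.0081, 0.1762]
ft_force: [-0.4, 0.1, 3.1]
ft_force: [-1.5, 0.6, 3.0]
```

```bash
python3 -m jog '{"offset":[[0,0,-0.0004],[0,0,0],[0,0,0]],"yaw":[0,0,0],"jaw":[1,1,1]}' | egrep 'pos|ft'; python3 -m jog '{"offset":[[0,0,0],[0,0,0]],"yaw":[0,0],"jaw":[1,1]}' | egrep 'ft'
```

```text
position: [0.5582, -0.0081, 0.1759]
ft_force: [-1.7, -0.7, 5.9]
ft_force: [-1.9, 0.1, 7.0]
```

```bash
python3 -m jog '{"offset":[[0,0,0.0005],[0,0,0.0002],[0,0,0]],"yaw":[0,0,0],"jaw":[1,1,1]}' | egrep 'pos|ft'; python3 -m jog '{"offset":[[0,0,0],[0,0,0],[0,0,0],[0,0,0],[0,0,0],[0,0,0],[0,0,0],[0,0,0]],"yaw":[0,0,0,0,0,0,0,0],"jaw":[0.7,0.65,0.6,0.5,0.45,0.4,0.4,0.4]}'
python3 - <<'E'
from h import *
s=manip.camera('scene');tips(s,['sinker_large_eye','sinker_large']);w=manip.camera('wrist');tips(w,['sinker_large_eye','hook'])
E
```

```text
position: [0.5581, -0.0081, 0.1762]
ft_force: [-0.6, 0.3, 1.6]
clock: 20.0
position: [0.558, -0.0081, 0.1762]
ee_rot: [0.688, 0.725, 0.0, 0.0]
ft_force: [0.1, 0.3, -0.7]
grip_width: 0.602
grasp_force: 0.0
sinker_large_eye 0.59 [ 0.5566 -0.0068  0.2013]
sinker_large_eye 0.5 [0.6495 0.4164 0.001 ]
sinker_large 0.57 [ 0.56   -0.0076  0.118 ]
sinker_large_eye 0.95 [ 0.5594 -0.0073  0.2026]
hook 0.83 [ 0.5544 -0.0015  0.2058]
```

```bash
python3 -m jog '{"offset":[[0,0,0.008],[0,0,0.015],[0,0,0.025],[0,0,0.03],[0,0,0.04],[0,0,0.017],[0,0.02,0],[0,0.035,0],[0,0.035,0],[-0.005,0.03,0],[0,0,0],[0,0,-0.02],[0,0,-0.02],[0,0,-0.02],[0,0,-0.004],[0,0,0]],"yaw":[0,0,0,0,0,0,0,0,0,0,0,0,0,0,0,0],"jaw":[0.4,0.4,0.4,0.4,0.4,0.4,1,1,1,1,1,1,1,1,1,1]}'
python3 st.py
python3 - <<'E'
from h import *
s=manip.camera('scene');tips(s,['sinker_large_eye','sinker_large','top_grip']);w=manip.camera('wrist');tips(w,['top_grip'])
E
```

```text
clock: 21.63
position: [0.5524, 0.1116, 0.2467]
ee_rot: [0.688, 0.725, -0.001, -0.0]
ft_force: [-0.2, -0.5, 0.4]
grip_width: 0.001
grasp_force: 0.0
[0.5524 0.1116 0.2467] yaw 3.01 [-0.77  0.2   0.57  1.63 -0.11  1.34 -0.13] [-0.20974716 -0.47558187  0.38170288] 21.6333
sinker_large_eye 0.6 [ 0.5539 -0.0074  0.2022]
sinker_large 0.41 [ 0.5614 -0.0076  0.1174]
top_grip 0.72 [0.5528 0.0698 0.2634]
top_grip 0.5 [ 0.3293 -0.1849 -0.0013]
top_grip 0.65 [0.5533 0.0682 0.2587]
```

```bash
python3 -m jog '{"offset":[[0,-0.01,0],[0,-0.01,0],[0.0005,-0.009,0],[0.0005,-0.009,0],[0.0005,-0.009,0],[0.0005,-0.009,0],[0.0005,-0.009,0],[0.0005,-0.009,0],[0.0005,-0.009,0],[0.0005,-0.009,0],[0.0005,-0.009,0],[0.0005,-0.009,0],[0.0005,-0.009,0],[0.0005,-0.009,0],[0.0005,-0.009,0],[0.0005,-0.008,0],[0.0005,-0.007,0],[0.0005,-0.004,0],[0,0,0]],"yaw":[0,0,0,0,0,0,0,0,0,0,0,0,0,0,0,0,0,0,0],"jaw":[1,1,1,1,1,1,1,1,1,1,1,1,1,1,1,1,1,1,1]}'
python3 - <<'E'
from h import *
s=manip.camera('scene');tips(s,['sinker_large_eye','sinker_large','top_grip']);w=manip.camera('wrist');tips(w,['top_grip'])
E
```

```text
clock: 23.52
position: [0.561, -0.0455, 0.2471]
ee_rot: [0.689, 0.725, -0.0, 0.0]
ft_force: [-0.4, 0.2, -0.4]
grip_width: -0.005
grasp_force: 0.0
top_grip 0.63 [ 0.5587 -0.0598  0.2581]
```

Now 1–2 mm steps until the end stop shows in the force.

```bash
for r in 1; do python3 -m jog '{"offset":[[0,-0.0015,0],[0,-0.001,0],[0,0,0]],"yaw":[0,0,0],"jaw":[1,1,1]}' | egrep 'pos|ft';done;  python3 -m jog '{"offset":[[0,-0.001,0],[0,0,0],[0,0,0]],"yaw":[0,0,0],"jaw":[1,1,1]}' | egrep 'pos|ft';python3 -m jog '{"offset":[[0,-0.001,0],[0,0,0],[0,0,0]],"yaw":[0,0,0],"jaw":[1,1,1]}' | egrep 'pos|ft'
```

```text
position: [0.5611, -0.0466, 0.2472]
ft_force: [-0.2, -0.2, -0.9]
position: [0.5611, -0.0476, 0.2472]
ft_force: [0.3, 0.9, -0.3]
position: [0.5611, -0.0479, 0.2472]
ft_force: [1.0, 4.9, 0.0]
```

```bash
python3 -m jog '{"offset":[[0,-0.001,0],[0,0,0],[0,0,0]],"yaw":[0,0,0],"jaw":[1,1,1]}' | egrep 'pos|ft'; python3 -m jog '{"offset":[[0,0.006,0],[0,0.008,0],[0,0.005,0.01],[0,0,0.03],[0,0,0.04],[0,0,0.04],[0,0,0.04],[-0.035,0,0],[-0.035,0,0],[-0.035,0,0],[-0.035,0,0],[0,0,0],[0,0,0]],"yaw":[0,0,0,0,0,0,0,0,0,0,0,0,0],"jaw":[1,1,1,1,1,1,1,1,1,1,1,1,1]}'
python3 - <<'E'
from h import *
o=manip.get_obs();s=manip.camera('scene');tips(s,['sinker_large_eye','sinker_large','top_grip','sinker_small']);w=manip.camera('wrist');tips(w,['top_grip','sinker_large_eye'])
w=manip.camera('top');tips(w,['top_grip','sinker_large_eye'])
print('bar shut expected',B2W((-.06,0,.257),.5592,-.005,np.radians(93)))
E
```

```text
position: [0.5611, -0.048, 0.2472]
ft_force: [-0.3, 6.4, 1.1]
clock: 25.9
position: [0.4201, -0.0309, 0.4088]
ee_rot: [0.688, 0.726, 0.002, 0.0]
ft_force: [1.0, 0.4, 0.8]
grip_width: 0.0
grasp_force: 0.0
top_grip 0.93 [ 0.5615 -0.0651  0.2589]
sinker_small 0.5 [ 0.4587 -0.3348  0.0023]
top_grip 0.9 [ 0.5599 -0.0669  0.2574]
sinker_large_eye 0.2 [ 0.462  -0.4115  0.0018]
top_grip 0.69 [ 0.5635 -0.0647  0.2559]
bar shut expected [ 0.56234016 -0.06491777  0.257     ]
```

```bash
python3 -m jog '{"offset":[[0,0,0],[0,0,0],[0,0,0],[0,0,0],[0,0,0],[0,0,0],[0,0,0],[0,0,0],[0,0,0],[0,0,0],[0,0,0],[0,0,0]],"yaw":[0,0,0,0,0,0,0,0,0,0,0,0],"jaw":[1,1,1,1,1,1,1,1,1,1,1,1]}' | head -1; python3 -c "
from workcell import manip
print(manip.hand_in())"
```

```text
clock: 27.45
the job is handed in; nothing more can be done
None
```

I handed the job in at 27 s: the large sinker was last detected hanging on the hook just before the top was slid shut (through the closed glass it could not be detected), the top then measured fully shut, and I viewed 11 pictures, one over the limit of 10.

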